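# Take the depth of a grinder's adjuster bore with a depth gauge

## Task

Take the depth gauge out of its stand, lower its rod into the bore of the adjuster housing until it bottoms on the screw inside, and hold it there, upright, with a steady downward push of about 10 newtons for two seconds, so that the housing pushes the brass stop collar up the rod to the reading. Be gentle, never touch the collar with the gripper, and then set the gauge back down in its stand, shoulder on the rim, with the reading kept, let go and move clear. Leave everything else where it is.

Things in the scene. Friction and masses are not known exactly. Their poses are not given: they have to be found in the camera images.
- gauge_grip (a point): Centre of the depth gauge's grip. The gauge is a loose steel tool, round about its upright axis (grasp at any yaw), 0.2 to 0.4 kg. The grip is dark, 24 mm in diameter, 52 mm tall, this point half-way up (26 mm over the shoulder's top). It starts upright in the stand; lift it straight up by 100 mm or more to clear the stand.
- rod_tip (a point): Centre of the flat tip of the gauge's rod, 129 mm below gauge_grip on the same axis. The rod is 12 mm in diameter, its last 4 mm tapering to 7 mm; z points up the rod.
- gauge: The whole gauge. Origin at the centre of the underside of its shoulder, a disc 56 mm in diameter and 8 mm thick under the grip; 34 mm below gauge_grip and 95 mm above the rod's tip; z up the axis.
- collar (a joint): How far the brass stop collar's underside is above the rod's tip, in m: 0 at the tip, 0.080 the most. It starts between 0.012 and 0.020 and is held by friction: about 2.5 N slides it, so it stays where it was pushed. While the rod sinks into the bore, the housing's top pushes it up.
- stop_ring: The brass stop collar on the rod: a flange 30 mm in diameter and 6 mm thick, with a sleeve 20 mm in diameter and 8 mm tall on it; origin at the centre of its underside.
- housing: The adjuster housing: a fixed upright square aluminium block 80 x 80 mm and 70 mm tall on a 110 mm square, 10 mm thick steel foot, a black star knob on one side. One blind bore down the middle of its top. Origin at the centre of its underside, z up.
- bore_mouth (a point): Centre of the bore's mouth, in the housing's top face, 70 mm above the table. The bore is upright, 15 mm in diameter, its mouth bevelled by 3 mm (21 mm wide at the top). Its depth is not known beforehand: see bore_bottom.
- bore_bottom: The locked adjusting screw, rigid and flat-topped, that closes the bore. The origin given here is at the bore's mouth, NOT on the screw: the screw's top is somewhere between 32 and 56 mm below it, a different depth each time, to be found by feel.
- stand: The gauge's stand: a fixed grey plastic block 86 x 86 mm, 110 mm tall, on a 106 mm square, 8 mm thick steel foot. An upright through hole 43 mm in diameter (2 mm bevel) in the middle of its top lets the rod and collar pass; the gauge's shoulder rests on the rim. Origin at the centre of its underside, z up.
- stand_mouth (a point): Centre of the stand's hole in its top face, 110 mm above the table. With the gauge home, gauge_grip is 34 mm above this point.
- spare_knob: Bystander: loose black five-lobed star knob, 54 mm across, 28 mm tall; origin under its centre.
- belt_roller: Bystander: loose black rubber roller standing on end, 64 mm in diameter, 34 mm tall, with a hole; origin under its centre.
- spanner: Bystander: loose steel spanner lying flat; origin under its middle.
- oil_jar: Bystander: loose amber jar with a black cap, 56 mm in diameter, 70 mm tall; origin under its centre.
Not all that is in view belongs to the job. What is shaped like the gauge but orange is not meant. Several things look just like the stand: the one meant starts nearest to the robot's base.

How it is judged:
By the outcome, as a careful person would: the job done as asked, in the order asked, and still so for the second after the job is handed in, with the robot touching nothing.
It also fails if it takes over 58 s, if anything falls off the work surface, if the arm or the gripper's body presses on something with over 40 N, if the wrist force passes 120 N, or if a joint passes its speed limit or range.

## Robot

A 6-joint arm with a two-finger parallel gripper is mounted at the origin on the work surface. World frame = base frame: x ahead of the robot, y to its left, z up, the work surface at z = 0. Lengths are in m, angles in rad, forces in N, time in s.
With the tool pointing down it reaches from about 0.25 to 0.8 m from the base axis. Payload 3.9 kg.
Tool frame: the origin (TCP) lies at the very end of the fingers, on their centre line; the grasp point (between the pads) lies 19 mm behind it (manip.grip_depth is the distance from the TCP to the grasp point, in m); z points along the fingers, y is the direction in which the jaws open and shut (so a half turn about z gives the same grasp; the last joint's range is limited). The gripper opens to 85 mm and grips with 20 to 120 N. Pads are 22 mm wide; open, the fingers measure 114 mm over their backs; the gripper's body (76 mm by 85 mm) begins 54 mm behind the grasp point. The pads swing forward as they close: fully open they stand 13 mm farther back than shut.
Start: joints at [-1.106, 0.26, -0.138, 1.173, 0, 1.571], TCP at [0.235, -0.469, 0.231] pointing down, gripper open.
Joint ranges: [-2.78, 2.78], [-0.83, 1.72], [-1.28, 1.37], [-1.9, 2.12], [-1.57, 1.48], [-3.14, 3.14]. Speed limits (rad/s): [2.57, 2.57, 3.14, 3.14, 3.14, 3.14].

## Interface

Orientations are given as a unit quaternion [w, x, y, z].
In Python, from rig import manip gives the robot as it stands. The module is installed in compiled form; this text tells all that it offers.
- The arm moves only by the tool carry_out, never from a script. Its argument "increments" is a list of rows, each an object of numbers: "hand": the opening, from 0 (shut) to 1 (fully open); "x", "y", "z": the shift along the world's x, y, z in m; "ax", "ay", "az": the turn, a rotation vector about the world's x, y, z in rad. A call has exactly 10 rows; each row is the pose to reach, as a shift and turn from the pose commanded when the call began; what a row does not reach only later rows make up. A row lasts 1/8 s, in which the tool goes at most 62.5 mm and 10.7 degrees, less where a joint would pass 70% of its speed; a pose out of reach is approached as far as the arm can. A call with a gripper value outside its range is refused whole. The fingers move at their own pace and stop on an object; "newtons" is the grip in N (left out, the last holds). Time passes only in rows, so rows that repeat a pose let the fingers close, or fill a call up. It gives the time, the measured TCP pose, the force and the opening at its end, in the units of the state.
- manip.sense(): the state, without advancing time (a new reading comes with each control period).
- manip.get_image(name): name is "scene" or "top" or "wrist"; returns a dict with "img" (420x560x3 uint8, red, green, blue), "fx", "fy", "cx", "cy" (pixels), "R" (3x3) and "t" (3): a world point X has camera coordinates R X + t; the wrist camera has in their place "tool_from_camera" (4x4, takes a point from camera to tool coordinates, whose origin is the TCP and whose axes are the flange's). Camera axes: x right, y down, z forward; pixel columns grow to the right and rows downward; lengths in m; the calibration is good to about 2 mm. The wrist camera is an equidistant fisheye: a pixel r from the principal point sees the ray r / f radians off the axis. A picture is of the moment at which its call begins: read the wrist's pose just before it. There is no depth.
- manip.close_job(): hands the job in, once; it reports no verdict.
The state is a dict: "clock": time; "joints": joint angles; "dq": joint speeds; "effort": joint torques, N m; "eef_pos": TCP position; "tcp_rot": TCP orientation; "force": force on the tool from outside, world axes, zero at the start; "wrist_torque": the same for the moment, N m; "opening": opening from 0.0 (shut) to 1.0 (fully open).
Only numpy, scipy, OpenCV 4.12 (cv2) and the standard library are available. Lean on these libraries where they do the work, as an engineer would, in place of code of your own. Each camera call takes 0.05 s, during which the arm holds its last target.

## Working session

There is one attempt and no reset: what is moved stays moved. The work goes in short steps, Python scripts to look and compute and a tool call to move; the robot and the scene stay as the last step left them, time stands still between calls to the robot, and variables do not carry over. Pictures are saved under pics/ and viewed, and the job is handed in when it is done.

Besides the shell and the picture viewer there is one more tool, called in YAML: its name, and indented under it one key for each argument. carry_out: Moves the arm, as the interface text tells. Its arguments: {"type":"object","properties":{"increments":{"type":"array","items":{"type":"object","properties":{"hand":{"type":"number"},"x":{"type":"number"},"y":{"type":"number"},"z":{"type":"number"},"ax":{"type":"number"},"ay":{"type":"number"},"az":{"type":"number"}}}},"newtons":{"type":"number"}},"required":["increments"]}

```bash
mkdir -p pics; ls; cat > h.py <<'E'
import numpy as np, cv2, json
from rig import manip
def grab(n,fn):
    s=manip.sense(); d=manip.get_image(n); cv2.imwrite('pics/'+fn+'.png',d['img'][:,:,::-1])
    d['s_pos']=s['eef_pos']; d['s_rot']=s['tcp_rot']
    np.save('pics/'+fn+'.npy',d,allow_pickle=True); return d
def load(fn): return np.load('pics/'+fn+'.npy',allow_pickle=True).item()
def Rq(q):
    from scipy.spatial.transform import Rotation as R
    return R.from_quat([q[1],q[2],q[3],q[0]]).as_matrix()
def ray(d,u,v):
    if 'R' in d:
        R=np.array(d['R']);t=np.array(d['t']); c=-R.T@t
        r=R.T@np.array([(u-d['cx'])/d['fx'],(v-d['cy'])/d['fy'],1.])
    else:
        T=np.array(d['tool_from_camera']); W=np.eye(4);W[:3,:3]=Rq(d['s_rot']);W[:3,3]=d['s_pos'];M=W@T
        a=(u-d['cx'])/d['fx'];b=(v-d['cy'])/d['fy'];th=np.hypot(a,b);k=np.sin(th)/th if th>1e-9 else 1
        c=M[:3,3]; r=M[:3,:3]@np.array([a*k,b*k,np.cos(th)])
    return c,r/np.linalg.norm(r)
def onz(d,u,v,z):
    c,r=ray(d,u,v); return c+r*(z-c[2])/r[2]
def tri(rs):
    A=np.zeros((3,3));b=np.zeros(3)
    for c,r in rs:
        P=np.eye(3)-np.outer(r,r);A+=P;b+=P@c
    x=np.linalg.solve(A,b); return x,[np.linalg.norm((np.eye(3)-np.outer(r,r))@(x-c)) for c,r in rs]
def proj(d,X):
    X=np.array(X,float)
    if 'R' in d:
        p=np.array(d['R'])@X+np.array(d['t']);return d['cx']+d['fx']*p[0]/p[2],d['cy']+d['fy']*p[1]/p[2]
    T=np.array(d['tool_from_camera']); W=np.eye(4);W[:3,:3]=Rq(d['s_rot']);W[:3,3]=d['s_pos'];M=np.linalg.inv(W@T)
    p=M[:3,:3]@X+M[:3,3];th=np.arctan2(np.hypot(p[0],p[1]),p[2]);n=np.hypot(p[0],p[1])
    return d['cx']+d['fx']*th*p[0]/n,d['cy']+d['fy']*th*p[1]/n
E
python3 - <<'E'
from h import *
print(manip.sense(),manip.grip_depth)
for n in('scene','top','wrist'):
    d=grab(n,n+'0'); print(n,{k:np.round(v,3).tolist() for k,v in d.items() if k!='img' and k[:2]!='s_'})
E
```

```text
pics
{'clock': 0.0, 'joints': array([-1.10603592e+00,  2.60638159e-01, -1.39375608e-01,  1.17265141e+00,
        1.87722486e-05,  1.57080569e+00]), 'dq': array([ 0.00064874, -0.00024981,  0.0006049 ,  0.00155699, -0.00116459,
       -0.00018425]), 'effort': array([-6.80388439e-04, -4.05674529e+01,  2.53922886e+01,  1.87744503e-02,
        6.33675563e-05,  5.86210291e-06]), 'eef_pos': array([ 0.23501778, -0.46871741,  0.23048644]), 'tcp_rot': array([-9.11470387e-04,  9.73121660e-01,  2.30289733e-01, -2.06063560e-04]), 'force': array([ 0.05003549, -0.64977804,  0.75527724]), 'wrist_torque': array([ 0.01907309, -0.00386404, -0.04017681]), 'opening': 0.9991398070025993} 0.0187
scene {'fx': 526.986, 'fy': 526.986, 'cx': 278.51, 'cy': 209.836, 'R': [[0.854, 0.52, -0.006], [0.367, -0.612, -0.701], [-0.368, 0.596, -0.714]], 't': [-0.506, -0.151, 1.432]}
top {'fx': 389.792, 'fy': 389.792, 'cx': 277.494, 'cy': 202.481, 'R': [[0.13, -0.992, 0.002], [-0.966, -0.127, -0.227], [0.226, 0.027, -0.974]], 't': [-0.07, 0.603, 0.95]}
wrist {'fx': 325.192, 'fy': 325.192, 'cx': 278.869, 'cy': 208.583, 'tool_from_camera': [[0.001, -0.966, -0.258, 0.065], [1.0, 0.001, -0.001, 0.0], [0.001, -0.258, 0.966, -0.144], [0.0, 0.0, 0.0, 1.0]]}
```

View pics/scene0.png

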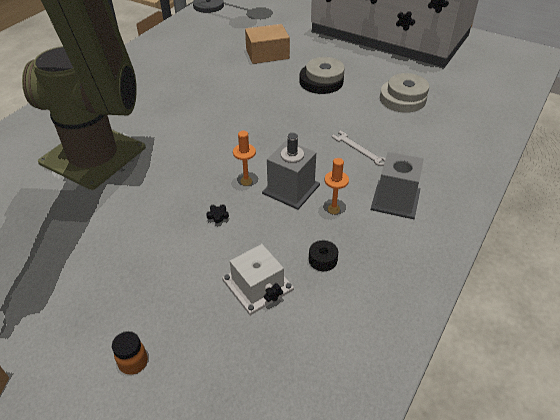

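View pics/top0.png

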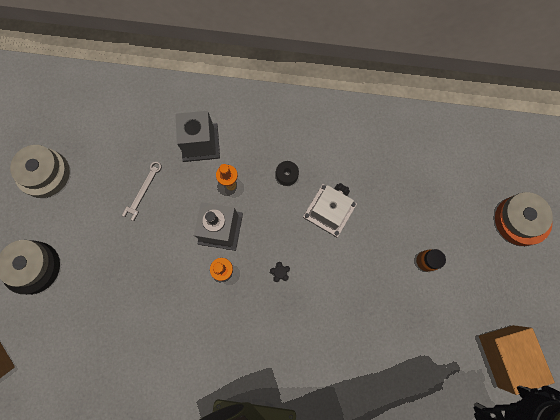

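View pics/wrist0.png

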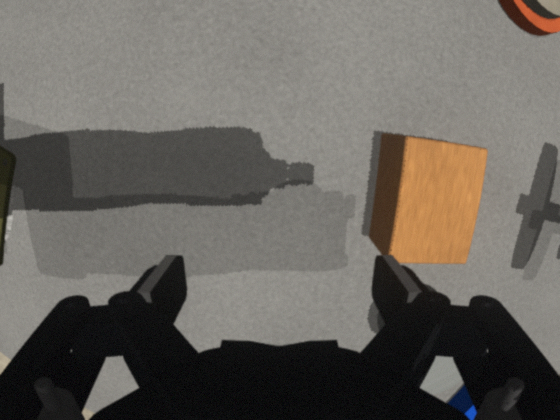

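The candidates are:
- **Gauge:** the dark-gripped one with a pale shoulder at scene (292,140) / top (213,217). The orange lookalikes are at scene (244,140) and (337,170), top (221,268) and (227,174).
- **Stand:** the block holding the gauge at top (216,225), nearest the base. The empty block is at top (195,130).
- **Housing:** the pale block at scene (257,270) / top (332,206).

I choose the dark gauge, its own stand and the pale block, and check them in close crops.

```bash
python3 - <<'E'
from h import *
a=load('scene0')['img'];b=load('top0')['img']
def c(i,x,y,w=66,h=50,k=6):return cv2.resize(i[y:y+h,x:x+w,::-1],None,fx=k,fy=k,interpolation=cv2.INTER_CUBIC)
o=np.vstack([np.hstack([c(a,260,122,66,50),c(a,226,236,66,50)]),np.hstack([c(b,180,190),c(b,300,180)])])
cv2.imwrite('pics/crops.png',o)
E
```

```text
(no output)
```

View pics/crops.png

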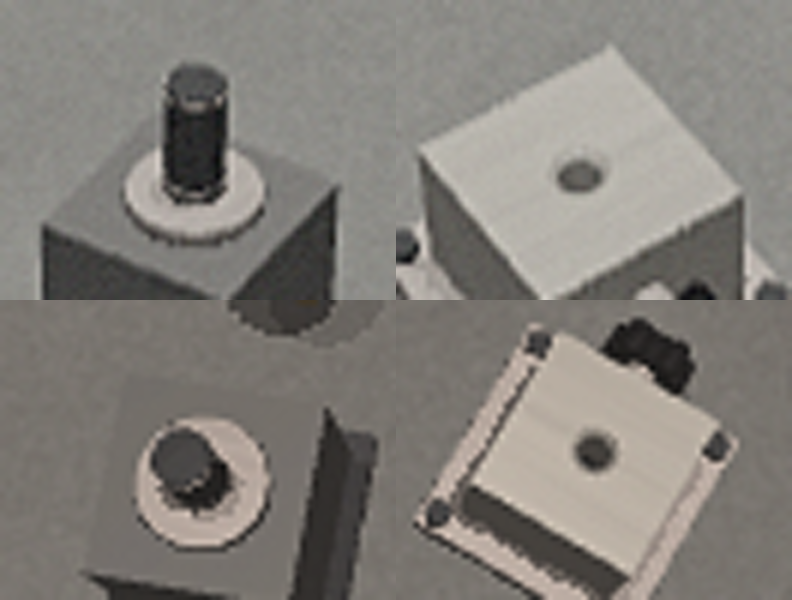

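The crops confirm the choice: a dark grip on a white shoulder, seated in the dark grey stand (top-face grip at scene (292,135)), and a pale housing with one bore at scene (256,265) / top (333,205). Now I triangulate.

```bash
python3 - <<'E'
from h import *
a=load('scene0');b=load('top0')
for n,p,q,z in [('griptop',(292.4,135),(209.8,215.6),.17),('shoulder',(292.1,153.5),(213.3,220.3),.118),('bore',(256.1,264.9),(333.1,204.9),.07)]:
    x,e=tri([ray(a,*p),ray(b,*q)]);print(n,x.round(4),np.round(e,4),onz(a,*p,z).round(4),onz(b,*q,z).round(4))
for n,p in [('orangeN',(221,268)),('orangeF',(227,174))]: print(n,onz(b,*p,.15).round(3))
E
```

```text
griptop [0.533  0.1587 0.1701] [0.0008 0.0008] [0.5333 0.1595 0.17  ] [0.5324 0.1581 0.17  ]
shoulder [0.5323 0.1593 0.1146] [0.001 0.001] [0.5349 0.1567 0.118 ] [0.5309 0.158  0.118 ]
bore [ 0.6207 -0.1359  0.0682] [0.0007 0.0007] [ 0.622  -0.1365  0.07  ] [ 0.6197 -0.1362  0.07  ]
orangeN [0.417 0.116 0.15 ]
orangeF [0.643 0.138 0.15 ]
```

carry_out:
  increments:
    - {"x": 0.02,"y": 0.018}
    - {"x": 0.06,"y": 0.053}
    - {"x": 0.105,"y": 0.09}
    - {"x": 0.15,"y": 0.13}
    - {"x": 0.195,"y": 0.17}
    - {"x": 0.24,"y": 0.21}
    - {"x": 0.285,"y": 0.25}
    - {"x": 0.33,"y": 0.288}
    - {"x": 0.365,"y": 0.32}
    - {"x": 0.38,"y": 0.333}

```text
invalid input at $.increments[0]: expected keys hand, x, y, z, ax, ay, az
```

```bash
python3 - <<'E'
from h import *
d=grab('wrist','w1');print(manip.sense())
E
```

```text
{'clock': 0.2, 'joints': array([-1.10604192e+00,  2.60445366e-01, -1.38872035e-01,  1.17267200e+00,
       -1.36794923e-05,  1.57077999e+00]), 'dq': array([-0.00123339, -0.00297677,  0.0039611 , -0.00020854,  0.00076545,
        0.00019687]), 'effort': array([-7.08949774e-04, -4.05620921e+01,  2.53927892e+01,  1.34975550e-02,
       -1.52931343e-04,  1.88918722e-05]), 'eef_pos': array([ 0.23512145, -0.4689544 ,  0.23077809]), 'tcp_rot': array([-5.78930195e-04,  9.73119641e-01,  2.30299390e-01, -1.44028814e-04]), 'force': array([0.32440657, 0.18758126, 0.66726096]), 'wrist_torque': array([-0.02492759,  0.02912448, -0.0096519 ]), 'opening': 0.9971307660073067}
```

View pics/w1.png

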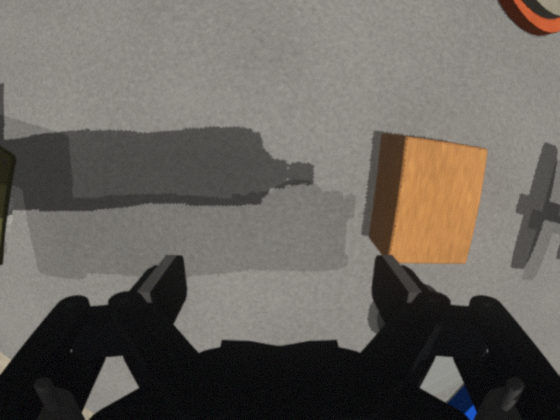

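The move was refused because every row needs all the keys, and the arm hasn't moved. I'll resend it with the full set.

carry_out:
  increments:
    - {"hand": 1,"x": 0.02,"y": 0.018,"z": 0,"ax": 0,"ay": 0,"az": 0}
    - {"hand": 1,"x": 0.06,"y": 0.053,"z": 0,"ax": 0,"ay": 0,"az": 0}
    - {"hand": 1,"x": 0.105,"y": 0.09,"z": 0,"ax": 0,"ay": 0,"az": 0}
    - {"hand": 1,"x": 0.15,"y": 0.13,"z": 0,"ax": 0,"ay": 0,"az": 0}
    - {"hand": 1,"x": 0.195,"y": 0.17,"z": 0,"ax": 0,"ay": 0,"az": 0}
    - {"hand": 1,"x": 0.24,"y": 0.21,"z": 0,"ax": 0,"ay": 0,"az": 0}
    - {"hand": 1,"x": 0.285,"y": 0.25,"z": 0,"ax": 0,"ay": 0,"az": 0}
    - {"hand": 1,"x": 0.33,"y": 0.288,"z": 0,"ax": 0,"ay": 0,"az": 0}
    - {"hand": 1,"x": 0.365,"y": 0.32,"z": 0,"ax": 0,"ay": 0,"az": 0}
    - {"hand": 1,"x": 0.38,"y": 0.333,"z": 0,"ax": 0,"ay": 0,"az": 0}

```text
clock: 1.45
eef_pos: [0.6168, -0.1342, 0.2306]
tcp_rot: [-0.0, 0.973, 0.232, -0.0]
force: [0.6, -0.5, 0.1]
opening: 1.0
```

```bash
python3 - <<'E'
from h import *
d=grab('wrist','w2');print(manip.sense())
E
```

```text
{'clock': 1.5, 'joints': array([-2.13481860e-01,  4.47951736e-01,  1.43931935e-01,  1.26640099e+00,
        1.25618138e-03,  2.46000795e+00]), 'dq': array([-0.04619765, -0.03178052, -0.04868188,  0.00063745, -0.0208401 ,
       -0.04169305]), 'effort': array([ -1.57087214, -53.68198156,  24.90016043,   1.02918237,
        -0.3893334 ,   0.06532397]), 'eef_pos': array([ 0.61788069, -0.13353556,  0.23044138]), 'tcp_rot': array([-4.84980501e-04,  9.72734538e-01,  2.31920438e-01,  4.41075420e-04]), 'force': array([ 2.94057792,  0.90431421, -0.13464525]), 'wrist_torque': array([ 0.01713982, -0.11799899,  0.03804687]), 'opening': 1.0023739452214506}
```

View pics/w2.png

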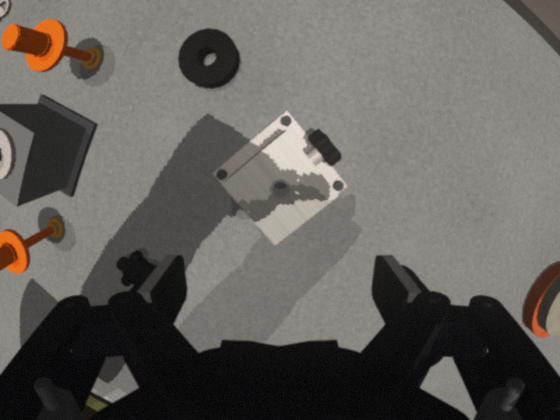

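The bore is at wrist (281,186), in shadow but visible. Next I move above the gauge.

carry_out:
  increments:
    - {"hand": 1,"x": -0.006,"y": 0.02,"z": 0.01,"ax": 0,"ay": 0,"az": 0.02}
    - {"hand": 1,"x": -0.018,"y": 0.065,"z": 0.015,"ax": 0,"ay": 0,"az": 0.04}
    - {"hand": 1,"x": -0.031,"y": 0.11,"z": 0.02,"ax": 0,"ay": 0,"az": 0.06}
    - {"hand": 1,"x": -0.044,"y": 0.155,"z": 0.02,"ax": 0,"ay": 0,"az": 0.09}
    - {"hand": 1,"x": -0.057,"y": 0.2,"z": 0.02,"ax": 0,"ay": 0,"az": 0.12}
    - {"hand": 1,"x": -0.069,"y": 0.245,"z": 0.02,"ax": 0,"ay": 0,"az": 0.14}
    - {"hand": 1,"x": -0.078,"y": 0.278,"z": 0.02,"ax": 0,"ay": 0,"az": 0.15}
    - {"hand": 1,"x": -0.082,"y": 0.294,"z": 0.02,"ax": 0,"ay": 0,"az": 0.15}
    - {"hand": 1,"x": -0.082,"y": 0.294,"z": 0.02,"ax": 0,"ay": 0,"az": 0.15}
    - {"hand": 1,"x": -0.082,"y": 0.294,"z": 0.02,"ax": 0,"ay": 0,"az": 0.15}

```text
clock: 2.75
eef_pos: [0.5334, 0.1564, 0.2515]
tcp_rot: [0.0, 0.953, 0.302, 0.0]
force: [0.3, 0.1, -0.2]
opening: 1.003
```

```bash
python3 - <<'E'
from h import *
d=grab('wrist','w3');print(manip.sense())
i=d['img'][:,:,::-1];cv2.imwrite('pics/w3c.png',cv2.resize(i[90:290,180:400],None,fx=3.4,fy=2.9))
j=load('w2')['img'][150:220,240:320,::-1];cv2.imwrite('pics/w2c.png',cv2.resize(j,None,fx=7,fy=7,interpolation=cv2.INTER_CUBIC))
E
```

```text
{'clock': 2.8, 'joints': array([ 2.85395721e-01,  3.06363901e-01, -1.99301887e-02,  1.24454494e+00,
       -5.30360066e-04,  2.81396237e+00]), 'dq': array([-0.00331486,  0.00536866,  0.00207175, -0.00176012,  0.00192361,
        0.00273344]), 'effort': array([ 3.65639236e-01, -4.37560630e+01,  2.58071887e+01,  1.74439786e-02,
        1.34621712e-02, -2.47805227e-03]), 'eef_pos': array([0.53353498, 0.15636492, 0.25140264]), 'tcp_rot': array([ 2.64670058e-04,  9.53391482e-01,  3.01735997e-01, -2.69459707e-05]), 'force': array([ 0.92233016,  0.07651682, -1.19503101]), 'wrist_torque': array([ 0.04331484, -0.00644596,  0.00015911]), 'opening': 0.9984759601391123}
```

View pics/w3.png

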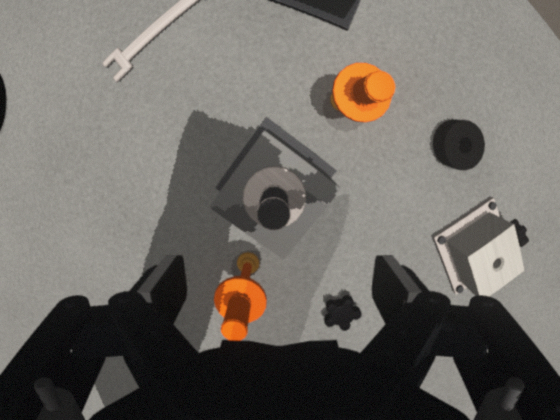

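View pics/w2c.png

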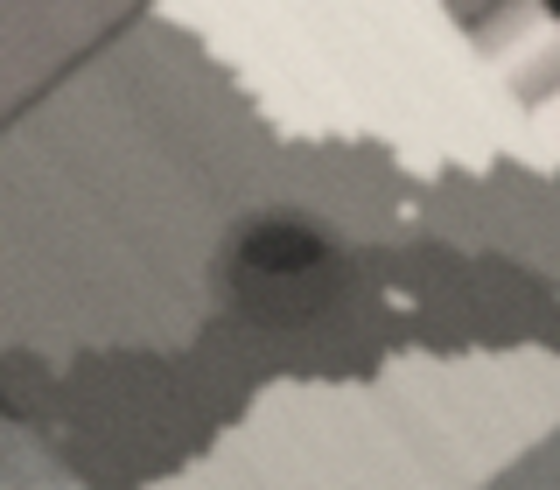

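```bash
python3 - <<'E'
from h import *
i=load('w3')['img'][:,:,::-1]
A=cv2.resize(i[160:235,230:320],None,fx=6,fy=6,interpolation=cv2.INTER_CUBIC)
B=cv2.resize(i[240:290,475:520],None,fx=6,fy=6,interpolation=cv2.INTER_CUBIC)
B=cv2.copyMakeBorder(B,0,A.shape[0]-B.shape[0],0,0,cv2.BORDER_CONSTANT)
A=cv2.convertScaleAbs(A,alpha=1.6)
cv2.imwrite('pics/w3d.png',cv2.resize(np.hstack([A,B]),(800,444)) if A.shape[1]+B.shape[1]>800 else np.hstack([A,B]));print(A.shape,B.shape)
E
```

```text
(450, 540, 3) (450, 270, 3)
```

View pics/w3d.png

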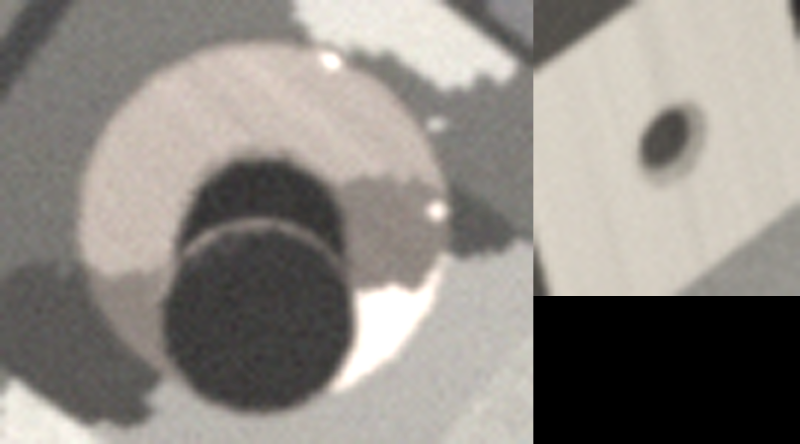

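```bash
python3 - <<'E'
from h import *
a=load('scene0');b=load('top0');w2=load('w2');w3=load('w3')
for n,o,z in [('griptop',[(a,292.4,135),(b,209.8,215.6),(w3,273.3,212.8)],.17),('shoulder',[(a,292.1,153.5),(b,213.3,220.3),(w3,273.8,197.4)],.118),('bore',[(a,256.1,264.9),(b,333.1,204.9),(w2,279.4,187.4),(w3,498.1,264.1)],.07)]:
    x,e=tri([ray(*p) for p in o]);print(n,x.round(4),np.round(e,4),[onz(*p,z).round(4)[:2] for p in o])
x,e=tri([ray(w2,279.4,187.4),ray(w3,498.1,264.1)]);print('bore wrist only',x,e)
E
```

```text
griptop [0.5325 0.1597 0.1691] [0.0007 0.0013 0.0009] [array([0.5333, 0.1595]), array([0.5324, 0.1581]), array([0.5323, 0.1607])]
shoulder [0.5317 0.1598 0.1143] [0.0013 0.0011 0.001 ] [array([0.5349, 0.1567]), array([0.5309, 0.158 ]), array([0.5315, 0.1607])]
bore [ 0.6203 -0.135   0.0686] [0.001  0.0014 0.0024 0.0012] [array([ 0.622 , -0.1365]), array([ 0.6197, -0.1362]), array([ 0.6208, -0.1324]), array([ 0.6196, -0.1351])]
bore wrist only [ 0.62026927 -0.1325367   0.07206291] [np.float64(0.0009208860183485583), np.float64(0.0009208860183484125)]
```

carry_out:
  increments:
    - {"hand": 1,"x": -0.001,"y": 0.003,"z": -0.01,"ax": 0,"ay": 0,"az": 0}
    - {"hand": 1,"x": -0.001,"y": 0.003,"z": -0.035,"ax": 0,"ay": 0,"az": 0}
    - {"hand": 1,"x": -0.001,"y": 0.003,"z": -0.062,"ax": 0,"ay": 0,"az": 0}
    - {"hand": 1,"x": -0.001,"y": 0.003,"z": -0.085,"ax": 0,"ay": 0,"az": 0}
    - {"hand": 1,"x": -0.001,"y": 0.003,"z": -0.102,"ax": 0,"ay": 0,"az": 0}
    - {"hand": 1,"x": -0.001,"y": 0.003,"z": -0.115,"ax": 0,"ay": 0,"az": 0}
    - {"hand": 1,"x": -0.001,"y": 0.003,"z": -0.122,"ax": 0,"ay": 0,"az": 0}
    - {"hand": 1,"x": -0.001,"y": 0.003,"z": -0.124,"ax": 0,"ay": 0,"az": 0}
    - {"hand": 1,"x": -0.001,"y": 0.003,"z": -0.124,"ax": 0,"ay": 0,"az": 0}
    - {"hand": 1,"x": -0.001,"y": 0.003,"z": -0.124,"ax": 0,"ay": 0,"az": 0}

```text
clock: 4.05
eef_pos: [0.5328, 0.1609, 0.1279]
tcp_rot: [0.0, 0.953, 0.303, 0.001]
force: [0.3, -0.3, -0.3]
opening: 0.996
```

```bash
python3 - <<'E'
from h import *
d=grab('wrist','w4');s=manip.sense();print(s['clock'],s['eef_pos'],s['force'],s['tcp_rot'])
i=grab('scene','s4')['img'][:,:,::-1]
cv2.imwrite('pics/s4c.png',np.hstack([cv2.resize(i[70:200,220:360],(460,420)),cv2.resize(d['img'][120:320,180:360,::-1],(340,420))]))
E
```

```text
4.1 [0.53276844 0.16085705 0.1278992 ] [-0.14882832 -0.37529095 -0.34073952] [9.62262263e-06 9.53120569e-01 3.02590191e-01 5.97463325e-04]
```

View pics/s4c.png

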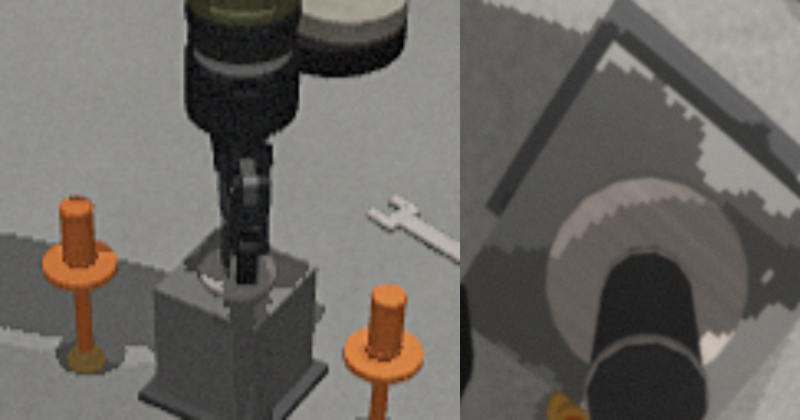

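The wrist crop shows the grip centred between the jaws (u≈279), and nothing is touching. Now I close.

carry_out:
  newtons: 50
  increments:
    - {"hand": 0.5,"x": 0,"y": 0,"z": 0,"ax": 0,"ay": 0,"az": 0}
    - {"hand": 0.4,"x": 0,"y": 0,"z": 0,"ax": 0,"ay": 0,"az": 0}
    - {"hand": 0.33,"x": 0,"y": 0,"z": 0,"ax": 0,"ay": 0,"az": 0}
    - {"hand": 0.28,"x": 0,"y": 0,"z": 0,"ax": 0,"ay": 0,"az": 0}
    - {"hand": 0.2,"x": 0,"y": 0,"z": 0,"ax": 0,"ay": 0,"az": 0}
    - {"hand": 0.1,"x": 0,"y": 0,"z": 0,"ax": 0,"ay": 0,"az": 0}
    - {"hand": 0,"x": 0,"y": 0,"z": 0,"ax": 0,"ay": 0,"az": 0}
    - {"hand": 0,"x": 0,"y": 0,"z": 0,"ax": 0,"ay": 0,"az": 0}
    - {"hand": 0,"x": 0,"y": 0,"z": 0,"ax": 0,"ay": 0,"az": 0}
    - {"hand": 0,"x": 0,"y": 0,"z": 0,"ax": 0,"ay": 0,"az": 0}

```text
clock: 5.4
eef_pos: [0.5323, 0.1607, 0.1274]
tcp_rot: [-0.0, 0.953, 0.303, 0.0]
force: [-1.0, -0.6, 3.4]
opening: 0.268
```

```bash
python3 - <<'E'
from h import *
d=grab('wrist','w5');s=manip.sense();print(s['clock'],s['eef_pos'],s['force'],s['wrist_torque'],s['opening'])
cv2.imwrite('pics/w5c.png',cv2.resize(d['img'][120:400,140:420,::-1],(560,560)))
E
```

```text
5.45 [0.53235133 0.16074812 0.12745148] [-1.57246610e-03 -1.86003639e-01  3.49232891e+00] [0.00520818 0.2383166  0.06454824] 0.2679568438719552
```

View pics/w5c.png

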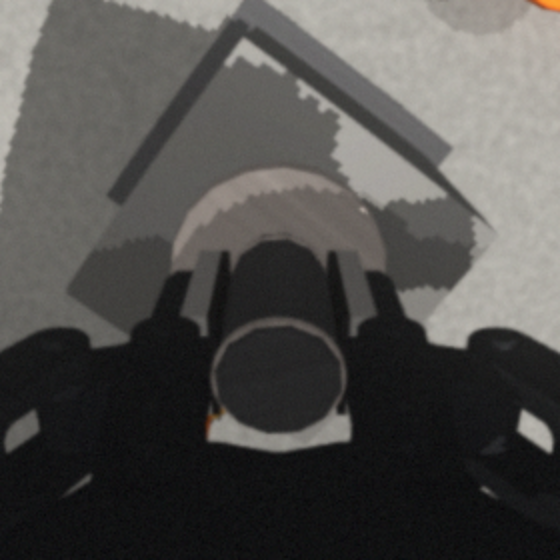

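carry_out:
  increments:
    - {"hand": 0,"x": 0,"y": 0,"z": 0.003,"ax": 0,"ay": 0,"az": 0}
    - {"hand": 0,"x": 0,"y": 0,"z": 0.012,"ax": 0,"ay": 0,"az": 0}
    - {"hand": 0,"x": 0,"y": 0,"z": 0.03,"ax": 0,"ay": 0,"az": 0}
    - {"hand": 0,"x": 0,"y": 0,"z": 0.055,"ax": 0,"ay": 0,"az": 0}
    - {"hand": 0,"x": 0,"y": 0,"z": 0.08,"ax": 0,"ay": 0,"az": 0}
    - {"hand": 0,"x": 0,"y": 0,"z": 0.105,"ax": 0,"ay": 0,"az": 0}
    - {"hand": 0,"x": 0,"y": 0,"z": 0.13,"ax": 0,"ay": 0,"az": 0}
    - {"hand": 0,"x": 0,"y": 0,"z": 0.145,"ax": 0,"ay": 0,"az": 0}
    - {"hand": 0,"x": 0,"y": 0,"z": 0.15,"ax": 0,"ay": 0,"az": 0}
    - {"hand": 0,"x": 0,"y": 0,"z": 0.15,"ax": 0,"ay": 0,"az": 0}

```text
clock: 6.7
eef_pos: [0.5322, 0.1607, 0.2769]
tcp_rot: [-0.0, 0.953, 0.303, -0.0]
force: [-0.5, 0.1, -3.8]
opening: 0.266
```

```bash
python3 - <<'E'
from h import *
s=manip.sense();print(s['clock'],s['eef_pos'],s['tcp_rot'],s['force'],s['wrist_torque'],s['opening'])
a=grab('scene','s6')['img'][:,:,::-1];b=grab('top','t6')['img'][:,:,::-1];
cv2.imwrite('pics/s6c.png',np.hstack([cv2.resize(a[30:230,220:350],(390,600)),cv2.resize(b[150:290,150:240],(386,600))]))
E
```

```text
6.7 [0.53218432 0.16068572 0.27691605] [-6.45427786e-06  9.53122064e-01  3.02585931e-01 -2.93036169e-04] [-0.47547057  0.06814254 -3.76021499] [-0.02971494 -0.00136009 -0.02814327] 0.26566121748604965
```

View pics/s6c.png

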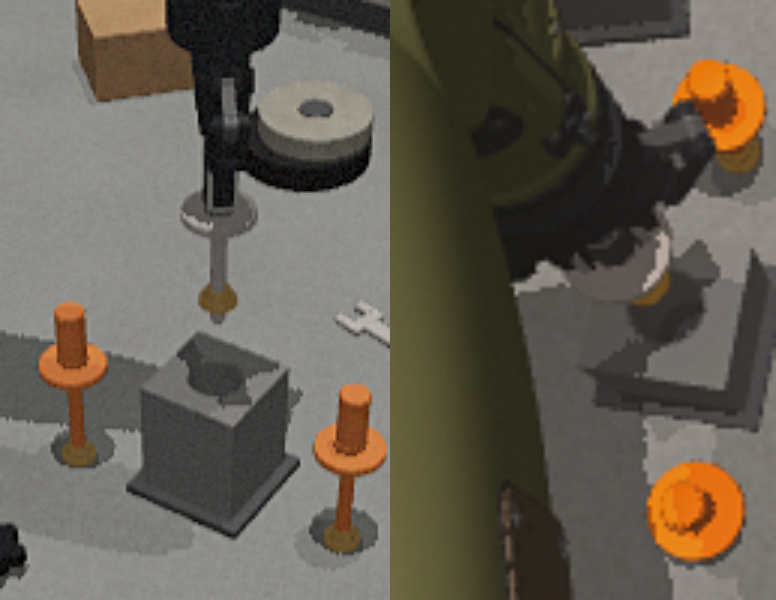

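```bash
python3 - <<'E'
from h import *
w=load('w5');s=load('s6')
for z in(.169,.170):
    p=onz(w,279.6,306.8,z);print(p.round(4),(p-w['s_pos']).round(4))
# tip in scene crop (217,318)/3 -> 
u,v=217/3+220-.3,319/3+30-.3
print('tip scene',onz(s,u,v,.2769+.0187-.002-.129).round(4),s['s_pos'])
E
```

```text
[0.5328 0.1607 0.169 ] [0.0005 0.     0.0416]
[0.5333 0.1611 0.17  ] [0.001  0.0004 0.0426]
tip scene [0.5311 0.1618 0.1646] [0.53218432 0.16068572 0.27691605]
```

carry_out:
  increments:
    - {"hand": 0,"x": 0.005,"y": -0.017,"z": 0,"ax": 0,"ay": 0,"az": 0}
    - {"hand": 0,"x": 0.017,"y": -0.055,"z": 0,"ax": 0,"ay": 0,"az": 0}
    - {"hand": 0,"x": 0.03,"y": -0.1,"z": 0,"ax": 0,"ay": 0,"az": 0}
    - {"hand": 0,"x": 0.043,"y": -0.145,"z": -0.005,"ax": 0,"ay": 0,"az": 0}
    - {"hand": 0,"x": 0.056,"y": -0.19,"z": -0.015,"ax": 0,"ay": 0,"az": 0}
    - {"hand": 0,"x": 0.069,"y": -0.232,"z": -0.03,"ax": 0,"ay": 0,"az": 0}
    - {"hand": 0,"x": 0.08,"y": -0.267,"z": -0.045,"ax": 0,"ay": 0,"az": 0}
    - {"hand": 0,"x": 0.086,"y": -0.289,"z": -0.06,"ax": 0,"ay": 0,"az": 0}
    - {"hand": 0,"x": 0.088,"y": -0.297,"z": -0.07,"ax": 0,"ay": 0,"az": 0}
    - {"hand": 0,"x": 0.088,"y": -0.297,"z": -0.07,"ax": 0,"ay": 0,"az": 0}

```text
clock: 8.05
eef_pos: [0.6194, -0.1359, 0.2061]
tcp_rot: [-0.001, 0.953, 0.303, -0.001]
force: [-0.3, -0.3, -3.1]
opening: 0.264
```

carry_out:
  increments:
    - {"hand": 0,"x": 0,"y": 0,"z": -0.003,"ax": 0,"ay": 0,"az": 0}
    - {"hand": 0,"x": 0,"y": 0,"z": -0.006,"ax": 0,"ay": 0,"az": 0}
    - {"hand": 0,"x": 0,"y": 0,"z": -0.009,"ax": 0,"ay": 0,"az": 0}
    - {"hand": 0,"x": 0,"y": 0,"z": -0.011,"ax": 0,"ay": 0,"az": 0}
    - {"hand": 0,"x": 0,"y": 0,"z": -0.012,"ax": 0,"ay": 0,"az": 0}
    - {"hand": 0,"x": 0,"y": 0,"z": -0.012,"ax": 0,"ay": 0,"az": 0}
    - {"hand": 0,"x": 0,"y": 0,"z": -0.012,"ax": 0,"ay": 0,"az": 0}
    - {"hand": 0,"x": 0,"y": 0,"z": -0.012,"ax": 0,"ay": 0,"az": 0}
    - {"hand": 0,"x": 0,"y": 0,"z": -0.012,"ax": 0,"ay": 0,"az": 0}
    - {"hand": 0,"x": 0,"y": 0,"z": -0.012,"ax": 0,"ay": 0,"az": 0}

```text
clock: 9.3
eef_pos: [0.6204, -0.1363, 0.1953]
tcp_rot: [0.0, 0.953, 0.303, 0.0]
force: [0.2, 0.0, -3.9]
opening: 0.264
```

```bash
python3 - <<'E'
from h import *
s=manip.sense();print(s['clock'],s['eef_pos'],s['tcp_rot'],s['force'],s['wrist_torque'],s['opening'])
a=grab('scene','s7')['img'][:,:,::-1];b=grab('top','t7')['img'][:,:,::-1];
cv2.imwrite('pics/s7c.png',np.hstack([cv2.resize(a[210:310,210:310],(400,400),interpolation=cv2.INTER_CUBIC),cv2.resize(b[150:250,280:380],(400,400),interpolation=cv2.INTER_CUBIC)]))
E
```

```text
9.3 [ 0.62036303 -0.13629873  0.19531932] [5.53406135e-06 9.53117427e-01 3.02600676e-01 2.26422365e-05] [ 0.18627884  0.03647279 -3.94078672] [-0.01315515 -0.00659544 -0.04823624] 0.2643649654788331
```

View pics/s7c.png

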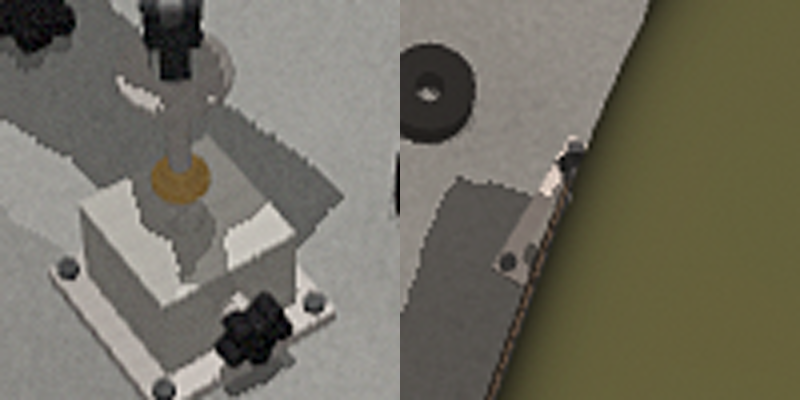

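```bash
python3 - <<'E'
from h import *
d=load('s7');a=d['img'][:,:,::-1]
c=cv2.resize(a[240:280,235:280],(675,600),interpolation=cv2.INTER_CUBIC);c=cv2.convertScaleAbs(c,alpha=1.3)
cv2.imwrite('pics/s7d.png',c)
for z in(.083,.07,.1):print(z,np.round(proj(d,[.6204,-.1363,z]),1),np.round(proj(d,[.622,-.1365,z]),1))
E
```

```text
0.083 [255.2 260.5] [255.8 260.8]
0.07 [255.5 264.5] [256.1 264.9]
0.1 [254.9 255.1] [255.5 255.5]
```

View pics/s7d.png

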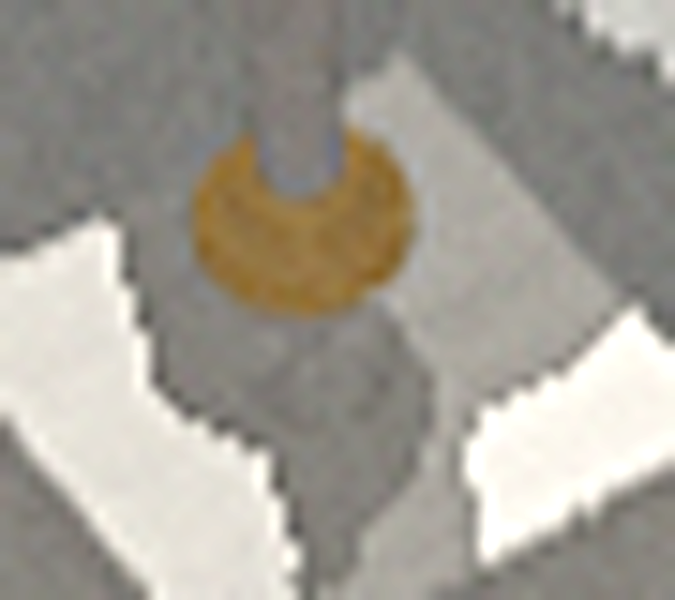

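Scene view: the rod axis is at u≈254.7, where the bore line predicts ≈255.4, so it's within about 1 mm. I'll nudge slightly and lower, watching the force.

carry_out:
  increments:
    - {"hand": 0,"x": 0.0006,"y": 0.0004,"z": -0.003,"ax": 0,"ay": 0,"az": 0}
    - {"hand": 0,"x": 0.0006,"y": 0.0004,"z": -0.006,"ax": 0,"ay": 0,"az": 0}
    - {"hand": 0,"x": 0.0006,"y": 0.0004,"z": -0.009,"ax": 0,"ay": 0,"az": 0}
    - {"hand": 0,"x": 0.0006,"y": 0.0004,"z": -0.011,"ax": 0,"ay": 0,"az": 0}
    - {"hand": 0,"x": 0.0006,"y": 0.0004,"z": -0.013,"ax": 0,"ay": 0,"az": 0}
    - {"hand": 0,"x": 0.0006,"y": 0.0004,"z": -0.015,"ax": 0,"ay": 0,"az": 0}
    - {"hand": 0,"x": 0.0006,"y": 0.0004,"z": -0.0165,"ax": 0,"ay": 0,"az": 0}
    - {"hand": 0,"x": 0.0006,"y": 0.0004,"z": -0.018,"ax": 0,"ay": 0,"az": 0}
    - {"hand": 0,"x": 0.0006,"y": 0.0004,"z": -0.0195,"ax": 0,"ay": 0,"az": 0}
    - {"hand": 0,"x": 0.0006,"y": 0.0004,"z": -0.021,"ax": 0,"ay": 0,"az": 0}

```text
clock: 10.65
eef_pos: [0.6207, -0.1355, 0.1742]
tcp_rot: [-0.0, 0.953, 0.303, -0.0]
force: [-0.5, 2.0, -2.0]
opening: 0.27
```

carry_out:
  increments:
    - {"hand": 0,"x": 0,"y": 0.0005,"z": 0,"ax": 0,"ay": 0,"az": 0}
    - {"hand": 0,"x": 0,"y": 0.001,"z": 0,"ax": 0,"ay": 0,"az": 0}
    - {"hand": 0,"x": 0,"y": 0.001,"z": 0,"ax": 0,"ay": 0,"az": 0}
    - {"hand": 0,"x": 0,"y": 0.001,"z": -0.001,"ax": 0,"ay": 0,"az": 0}
    - {"hand": 0,"x": 0,"y": 0.001,"z": -0.002,"ax": 0,"ay": 0,"az": 0}
    - {"hand": 0,"x": 0,"y": 0.001,"z": -0.003,"ax": 0,"ay": 0,"az": 0}
    - {"hand": 0,"x": 0,"y": 0.001,"z": -0.004,"ax": 0,"ay": 0,"az": 0}
    - {"hand": 0,"x": 0,"y": 0.001,"z": -0.004,"ax": 0,"ay": 0,"az": 0}
    - {"hand": 0,"x": 0,"y": 0.001,"z": -0.004,"ax": 0,"ay": 0,"az": 0}
    - {"hand": 0,"x": 0,"y": 0.001,"z": -0.004,"ax": 0,"ay": 0,"az": 0}

```text
clock: 11.9
eef_pos: [0.6209, -0.135, 0.1703]
tcp_rot: [0.0, 0.953, 0.303, -0.0]
force: [-0.6, 0.1, -2.7]
opening: 0.27
```

```bash
python3 - <<'E'
from h import *
s=manip.sense();print(s['clock'],s['eef_pos'],s['tcp_rot'],s['force'],s['wrist_torque'],s['opening'])
E
```

```text
11.9 [ 0.62092778 -0.13496349  0.17028512] [ 5.64001230e-05  9.53127493e-01  3.02568964e-01 -3.36403802e-05] [-0.64387817  0.11897643 -2.70255712] [ 0.09826096  0.02445769 -0.0261229 ] 0.2704328822314719
```

carry_out:
  increments:
    - {"hand": 0,"x": 0,"y": 0,"z": -0.002,"ax": 0,"ay": 0,"az": 0}
    - {"hand": 0,"x": 0,"y": 0,"z": -0.004,"ax": 0,"ay": 0,"az": 0}
    - {"hand": 0,"x": 0,"y": 0,"z": -0.006,"ax": 0,"ay": 0,"az": 0}
    - {"hand": 0,"x": 0,"y": 0,"z": -0.008,"ax": 0,"ay": 0,"az": 0}
    - {"hand": 0,"x": 0,"y": 0,"z": -0.01,"ax": 0,"ay": 0,"az": 0}
    - {"hand": 0,"x": 0,"y": 0,"z": -0.012,"ax": 0,"ay": 0,"az": 0}
    - {"hand": 0,"x": 0,"y": 0,"z": -0.014,"ax": 0,"ay": 0,"az": 0}
    - {"hand": 0,"x": 0,"y": 0,"z": -0.016,"ax": 0,"ay": 0,"az": 0}
    - {"hand": 0,"x": 0,"y": 0,"z": -0.017,"ax": 0,"ay": 0,"az": 0}
    - {"hand": 0,"x": 0,"y": 0,"z": -0.018,"ax": 0,"ay": 0,"az": 0}

```text
clock: 13.15
eef_pos: [0.621, -0.1349, 0.1522]
tcp_rot: [0.0, 0.953, 0.303, 0.0]
force: [-0.2, 0.1, -0.3]
opening: 0.271
```

```bash
python3 - <<'E'
from h import *
s=manip.sense();print(s['clock'],s['eef_pos'],s['tcp_rot'],s['force'],s['wrist_torque'],s['opening'])
a=grab('scene','s8')['img'][:,:,::-1]
cv2.imwrite('pics/s8c.png',cv2.resize(a[210:310,210:310],(600,600),interpolation=cv2.INTER_CUBIC))
E
```

```text
13.15 [ 0.62097636 -0.13490271  0.15223255] [2.65623083e-05 9.53121634e-01 3.02587425e-01 1.89384408e-05] [-0.20663863  0.09704667 -0.33898089] [0.13345187 0.22825225 0.0133723 ] 0.2712811650622589
```

View pics/s8c.png

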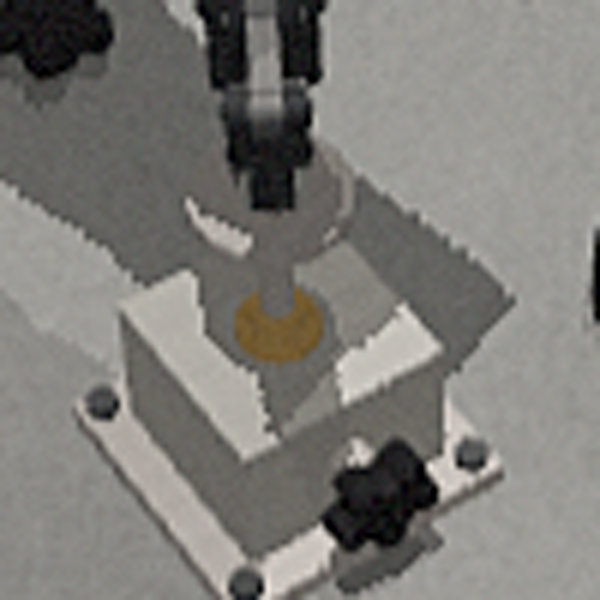

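carry_out:
  increments:
    - {"hand": 0,"x": 0,"y": 0,"z": -0.0005,"ax": 0,"ay": 0,"az": 0}
    - {"hand": 0,"x": 0,"y": 0,"z": -0.001,"ax": 0,"ay": 0,"az": 0}
    - {"hand": 0,"x": 0,"y": 0,"z": -0.0015,"ax": 0,"ay": 0,"az": 0}
    - {"hand": 0,"x": 0,"y": 0,"z": -0.002,"ax": 0,"ay": 0,"az": 0}
    - {"hand": 0,"x": 0,"y": 0,"z": -0.0025,"ax": 0,"ay": 0,"az": 0}
    - {"hand": 0,"x": 0,"y": 0,"z": -0.003,"ax": 0,"ay": 0,"az": 0}
    - {"hand": 0,"x": 0,"y": 0,"z": -0.0035,"ax": 0,"ay": 0,"az": 0}
    - {"hand": 0,"x": 0,"y": 0,"z": -0.0035,"ax": 0,"ay": 0,"az": 0}
    - {"hand": 0,"x": 0,"y": 0,"z": -0.0035,"ax": 0,"ay": 0,"az": 0}
    - {"hand": 0,"x": 0,"y": 0,"z": -0.0035,"ax": 0,"ay": 0,"az": 0}

```text
clock: 14.45
eef_pos: [0.6209, -0.1349, 0.1487]
tcp_rot: [0.0, 0.953, 0.303, -0.0]
force: [-0.4, -0.8, -1.0]
opening: 0.274
```

```bash
python3 - <<'E'
from h import *
s=manip.sense();print(s['clock'],s['eef_pos'],s['tcp_rot'],s['force'],s['wrist_torque'],s['effort'],s['joints'])
E
```

```text
14.45 [ 0.62091376 -0.1349128   0.14871684] [ 9.29298954e-06  9.53121182e-01  3.02588848e-01 -3.89022248e-05] [-0.39162497 -0.81364749 -0.9978202 ] [0.09166806 0.11913364 0.05449426] [-1.56458840e-01 -5.30249298e+01  2.52740246e+01 -1.69200129e-01
 -9.12608416e-02 -3.97324693e-04] [-2.13927745e-01  4.89495700e-01 -2.24895534e-03  1.07910988e+00
 -5.48665406e-05  2.31284958e+00]
```

carry_out:
  increments:
    - {"hand": 0,"x": 0,"y": 0,"z": -0.0003,"ax": 0,"ay": 0,"az": 0}
    - {"hand": 0,"x": 0,"y": 0,"z": -0.0006,"ax": 0,"ay": 0,"az": 0}
    - {"hand": 0,"x": 0,"y": 0,"z": -0.0009,"ax": 0,"ay": 0,"az": 0}
    - {"hand": 0,"x": 0,"y": 0,"z": -0.0012,"ax": 0,"ay": 0,"az": 0}
    - {"hand": 0,"x": 0,"y": 0,"z": -0.0015,"ax": 0,"ay": 0,"az": 0}
    - {"hand": 0,"x": 0,"y": 0,"z": -0.0018,"ax": 0,"ay": 0,"az": 0}
    - {"hand": 0,"x": 0,"y": 0,"z": -0.0021,"ax": 0,"ay": 0,"az": 0}
    - {"hand": 0,"x": 0,"y": 0,"z": -0.0024,"ax": 0,"ay": 0,"az": 0}
    - {"hand": 0,"x": 0,"y": 0,"z": -0.0025,"ax": 0,"ay": 0,"az": 0}
    - {"hand": 0,"x": 0,"y": 0,"z": -0.0025,"ax": 0,"ay": 0,"az": 0}

```text
clock: 15.7
eef_pos: [0.6209, -0.1349, 0.1463]
tcp_rot: [-0.0, 0.953, 0.303, -0.0]
force: [0.1, -0.0, 0.0]
opening: 0.27
```

carry_out:
  increments:
    - {"hand": 0,"x": 0,"y": 0,"z": -0.0003,"ax": 0,"ay": 0,"az": 0}
    - {"hand": 0,"x": 0,"y": 0,"z": -0.0006,"ax": 0,"ay": 0,"az": 0}
    - {"hand": 0,"x": 0,"y": 0,"z": -0.0009,"ax": 0,"ay": 0,"az": 0}
    - {"hand": 0,"x": 0,"y": 0,"z": -0.0012,"ax": 0,"ay": 0,"az": 0}
    - {"hand": 0,"x": 0,"y": 0,"z": -0.0015,"ax": 0,"ay": 0,"az": 0}
    - {"hand": 0,"x": 0,"y": 0,"z": -0.0018,"ax": 0,"ay": 0,"az": 0}
    - {"hand": 0,"x": 0,"y": 0,"z": -0.0021,"ax": 0,"ay": 0,"az": 0}
    - {"hand": 0,"x": 0,"y": 0,"z": -0.0024,"ax": 0,"ay": 0,"az": 0}
    - {"hand": 0,"x": 0,"y": 0,"z": -0.0025,"ax": 0,"ay": 0,"az": 0}
    - {"hand": 0,"x": 0,"y": 0,"z": -0.0025,"ax": 0,"ay": 0,"az": 0}

```text
clock: 16.95
eef_pos: [0.6209, -0.1349, 0.1438]
tcp_rot: [0.0, 0.953, 0.303, -0.0]
force: [-0.0, -0.1, 0.2]
opening: 0.269
```

carry_out:
  increments:
    - {"hand": 0,"x": 0,"y": 0,"z": -0.0003,"ax": 0,"ay": 0,"az": 0}
    - {"hand": 0,"x": 0,"y": 0,"z": -0.0006,"ax": 0,"ay": 0,"az": 0}
    - {"hand": 0,"x": 0,"y": 0,"z": -0.0009,"ax": 0,"ay": 0,"az": 0}
    - {"hand": 0,"x": 0,"y": 0,"z": -0.0012,"ax": 0,"ay": 0,"az": 0}
    - {"hand": 0,"x": 0,"y": 0,"z": -0.0015,"ax": 0,"ay": 0,"az": 0}
    - {"hand": 0,"x": 0,"y": 0,"z": -0.0018,"ax": 0,"ay": 0,"az": 0}
    - {"hand": 0,"x": 0,"y": 0,"z": -0.0021,"ax": 0,"ay": 0,"az": 0}
    - {"hand": 0,"x": 0,"y": 0,"z": -0.0024,"ax": 0,"ay": 0,"az": 0}
    - {"hand": 0,"x": 0,"y": 0,"z": -0.0025,"ax": 0,"ay": 0,"az": 0}
    - {"hand": 0,"x": 0,"y": 0,"z": -0.0025,"ax": 0,"ay": 0,"az": 0}

```text
clock: 18.2
eef_pos: [0.6209, -0.1349, 0.1414]
tcp_rot: [0.0, 0.953, 0.303, 0.0]
force: [-0.9, 0.8, 1.5]
opening: 0.267
```

carry_out:
  increments:
    - {"hand": 0,"x": 0,"y": 0,"z": -0.0002,"ax": 0,"ay": 0,"az": 0}
    - {"hand": 0,"x": 0,"y": 0,"z": -0.0004,"ax": 0,"ay": 0,"az": 0}
    - {"hand": 0,"x": 0,"y": 0,"z": -0.0006,"ax": 0,"ay": 0,"az": 0}
    - {"hand": 0,"x": 0,"y": 0,"z": -0.0008,"ax": 0,"ay": 0,"az": 0}
    - {"hand": 0,"x": 0,"y": 0,"z": -0.001,"ax": 0,"ay": 0,"az": 0}
    - {"hand": 0,"x": 0,"y": 0,"z": -0.0012,"ax": 0,"ay": 0,"az": 0}
    - {"hand": 0,"x": 0,"y": 0,"z": -0.0014,"ax": 0,"ay": 0,"az": 0}
    - {"hand": 0,"x": 0,"y": 0,"z": -0.0016,"ax": 0,"ay": 0,"az": 0}
    - {"hand": 0,"x": 0,"y": 0,"z": -0.0018,"ax": 0,"ay": 0,"az": 0}
    - {"hand": 0,"x": 0,"y": 0,"z": -0.002,"ax": 0,"ay": 0,"az": 0}

```text
clock: 19.45
eef_pos: [0.6213, -0.1348, 0.1412]
tcp_rot: [0.0, 0.953, 0.303, 0.001]
force: [-3.8, 2.0, 11.6]
opening: 0.269
```

Bottomed: z stopped at 0.1412, against 0.1393 commanded, with the force reading going from −3.9 (weight only) to +11.6. I'll relax to about 10 N of contact and ease the side load.

carry_out:
  increments:
    - {"hand": 0,"x": -0.0002,"y": -0.0001,"z": 0.0003,"ax": 0,"ay": 0,"az": 0}
    - {"hand": 0,"x": -0.0004,"y": -0.0002,"z": 0.0006,"ax": 0,"ay": 0,"az": 0}
    - {"hand": 0,"x": -0.0004,"y": -0.0002,"z": 0.0006,"ax": 0,"ay": 0,"az": 0}
    - {"hand": 0,"x": -0.0004,"y": -0.0002,"z": 0.0006,"ax": 0,"ay": 0,"az": 0}
    - {"hand": 0,"x": -0.0004,"y": -0.0002,"z": 0.0006,"ax": 0,"ay": 0,"az": 0}
    - {"hand": 0,"x": -0.0004,"y": -0.0002,"z": 0.0006,"ax": 0,"ay": 0,"az": 0}
    - {"hand": 0,"x": -0.0004,"y": -0.0002,"z": 0.0006,"ax": 0,"ay": 0,"az": 0}
    - {"hand": 0,"x": -0.0004,"y": -0.0002,"z": 0.0006,"ax": 0,"ay": 0,"az": 0}
    - {"hand": 0,"x": -0.0004,"y": -0.0002,"z": 0.0006,"ax": 0,"ay": 0,"az": 0}
    - {"hand": 0,"x": -0.0004,"y": -0.0002,"z": 0.0006,"ax": 0,"ay": 0,"az": 0}

```text
clock: 20.7
eef_pos: [0.6211, -0.1349, 0.1413]
tcp_rot: [0.0, 0.953, 0.303, 0.001]
force: [-0.4, 0.6, 7.8]
opening: 0.273
```

```bash
python3 - <<'E'
from h import *
for k in range(4):
    s=manip.sense();print(s['clock'],s['eef_pos'],s['tcp_rot'][[0,3]],s['force'],s['wrist_torque'])
    if k<2: grab('scene','s9%d'%k)
    if k==0:
        a=load('s90')['img'][:,:,::-1];cv2.imwrite('pics/s9c.png',cv2.resize(a[210:310,210:310],(600,600),interpolation=cv2.INTER_CUBIC))
E
```

```text
20.7 [ 0.6210685  -0.13490643  0.14125208] [0.00017081 0.00094494] [-0.36312489  0.57943047  7.80097939] [0.37313581 0.54282359 0.04437528]
20.75 [ 0.62107598 -0.13490346  0.14126577] [0.00017718 0.00096359] [-1.08770643  1.30729862  8.72873566] [ 0.36072982  0.57381481 -0.02374187]
20.8 [ 0.62106605 -0.13490149  0.14124356] [0.00016971 0.0009379 ] [-2.39908982  1.31463464  7.73895258] [ 0.33007845  0.55308093 -0.00143559]
20.8 [ 0.62106605 -0.13490149  0.14124356] [0.00016971 0.0009379 ] [-2.39908982  1.31463464  7.73895258] [ 0.33007845  0.55308093 -0.00143559]
```

View pics/s9c.png

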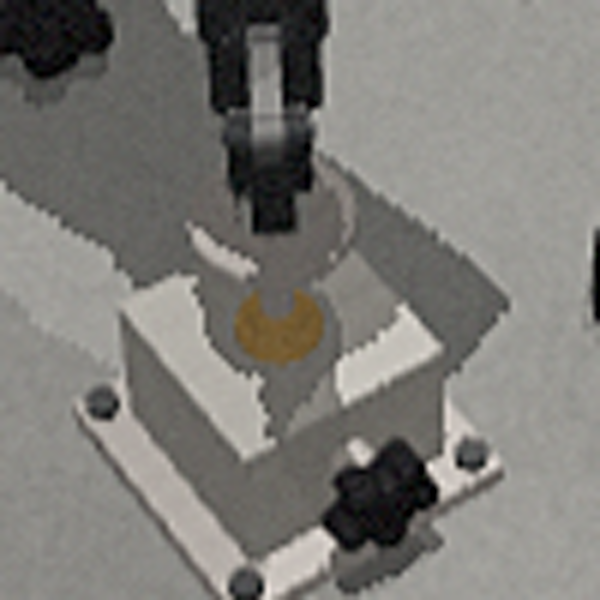

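carry_out:
  increments:
    - {"hand": 0,"x": 0,"y": 0,"z": 0,"ax": 0,"ay": 0,"az": 0}
    - {"hand": 0,"x": 0,"y": 0,"z": 0,"ax": 0,"ay": 0,"az": 0}
    - {"hand": 0,"x": 0,"y": 0,"z": 0,"ax": 0,"ay": 0,"az": 0}
    - {"hand": 0,"x": 0,"y": 0,"z": 0,"ax": 0,"ay": 0,"az": 0}
    - {"hand": 0,"x": 0,"y": 0,"z": 0,"ax": 0,"ay": 0,"az": 0}
    - {"hand": 0,"x": 0,"y": 0,"z": 0,"ax": 0,"ay": 0,"az": 0}
    - {"hand": 0,"x": 0,"y": 0,"z": 0,"ax": 0,"ay": 0,"az": 0}
    - {"hand": 0,"x": 0,"y": 0,"z": 0,"ax": 0,"ay": 0,"az": 0}
    - {"hand": 0,"x": 0,"y": 0,"z": 0,"ax": 0,"ay": 0,"az": 0}
    - {"hand": 0,"x": 0,"y": 0,"z": 0,"ax": 0,"ay": 0,"az": 0}

```text
clock: 22.05
eef_pos: [0.6211, -0.1349, 0.1413]
tcp_rot: [0.0, 0.953, 0.303, 0.001]
force: [-1.6, 1.1, 8.5]
opening: 0.267
```

```bash
python3 - <<'E'
from h import *
s=manip.sense();print(s['clock'],s['eef_pos'],s['force'],s['wrist_torque'])
d=grab('wrist','w9');s=manip.sense();print(s['clock'],s['eef_pos'],s['force'],s['wrist_torque'])
cv2.imwrite('pics/w9c.png',cv2.resize(d['img'][120:400,140:420,::-1],(560,560)))
E
```

```text
22.05 [ 0.62109312 -0.13493654  0.14127742] [-1.55361301  1.05784436  8.52231235] [0.37244795 0.56952235 0.02122594]
22.1 [ 0.62108915 -0.13492161  0.14125807] [-1.65604714  0.65939955  7.88129634] [ 0.36613281  0.52389281 -0.02211027]
```

View pics/w9c.png

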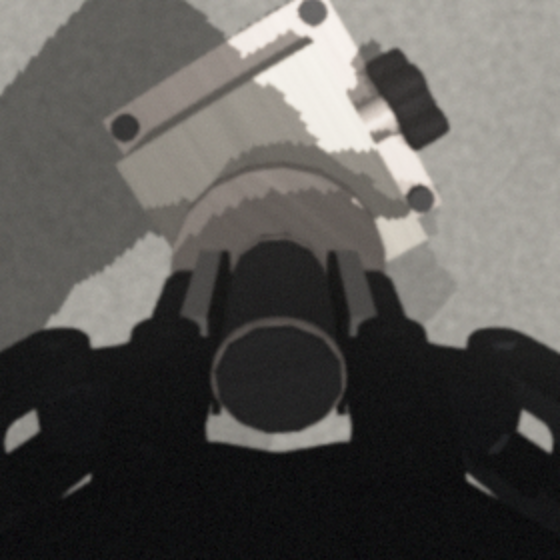

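The gauge sits in the grip exactly as when grasped (grip top at crop (280,375)), so there has been no slip or tilt. I hold once more, then withdraw.

carry_out:
  increments:
    - {"hand": 0,"x": 0,"y": 0,"z": 0,"ax": 0,"ay": 0,"az": 0}
    - {"hand": 0,"x": 0,"y": 0,"z": 0,"ax": 0,"ay": 0,"az": 0}
    - {"hand": 0,"x": 0,"y": 0,"z": 0,"ax": 0,"ay": 0,"az": 0}
    - {"hand": 0,"x": 0,"y": 0,"z": 0,"ax": 0,"ay": 0,"az": 0}
    - {"hand": 0,"x": 0,"y": 0,"z": 0,"ax": 0,"ay": 0,"az": 0}
    - {"hand": 0,"x": 0,"y": 0,"z": 0,"ax": 0,"ay": 0,"az": 0}
    - {"hand": 0,"x": 0,"y": 0,"z": 0,"ax": 0,"ay": 0,"az": 0}
    - {"hand": 0,"x": 0,"y": 0,"z": 0,"ax": 0,"ay": 0,"az": 0}
    - {"hand": 0,"x": 0,"y": 0,"z": 0,"ax": 0,"ay": 0,"az": 0}
    - {"hand": 0,"x": 0,"y": 0,"z": 0,"ax": 0,"ay": 0,"az": 0}

```text
clock: 23.35
eef_pos: [0.6211, -0.1349, 0.1412]
tcp_rot: [0.0, 0.953, 0.303, 0.001]
force: [-1.2, 1.3, 7.6]
opening: 0.267
```

carry_out:
  increments:
    - {"hand": 0,"x": 0,"y": 0,"z": 0.003,"ax": 0,"ay": 0,"az": 0}
    - {"hand": 0,"x": 0,"y": 0,"z": 0.008,"ax": 0,"ay": 0,"az": 0}
    - {"hand": 0,"x": 0,"y": 0,"z": 0.016,"ax": 0,"ay": 0,"az": 0}
    - {"hand": 0,"x": 0,"y": 0,"z": 0.026,"ax": 0,"ay": 0,"az": 0}
    - {"hand": 0,"x": 0,"y": 0,"z": 0.04,"ax": 0,"ay": 0,"az": 0}
    - {"hand": 0,"x": 0,"y": 0,"z": 0.06,"ax": 0,"ay": 0,"az": 0}
    - {"hand": 0,"x": 0,"y": 0,"z": 0.085,"ax": 0,"ay": 0,"az": 0}
    - {"hand": 0,"x": 0,"y": 0,"z": 0.11,"ax": 0,"ay": 0,"az": 0}
    - {"hand": 0,"x": 0,"y": 0,"z": 0.13,"ax": 0,"ay": 0,"az": 0}
    - {"hand": 0,"x": 0,"y": 0,"z": 0.14,"ax": 0,"ay": 0,"az": 0}

```text
clock: 24.6
eef_pos: [0.6211, -0.1353, 0.2822]
tcp_rot: [0.001, 0.953, 0.303, 0.001]
force: [-0.5, -0.3, -3.2]
opening: 0.27
```

```bash
python3 - <<'E'
from h import *
s=manip.sense();print(s['clock'],s['eef_pos'],s['force'],s['wrist_torque'])
a=grab('scene','s10')['img'][:,:,::-1]
cv2.imwrite('pics/s10c.png',cv2.resize(a[150:290,190:330],(600,600),interpolation=cv2.INTER_CUBIC))
E
```

```text
24.6 [ 0.62113607 -0.13527599  0.2821945 ] [-0.46127494 -0.34187478 -3.15593796] [-0.0371258  -0.05423704 -0.00531336]
```

View pics/s10c.png

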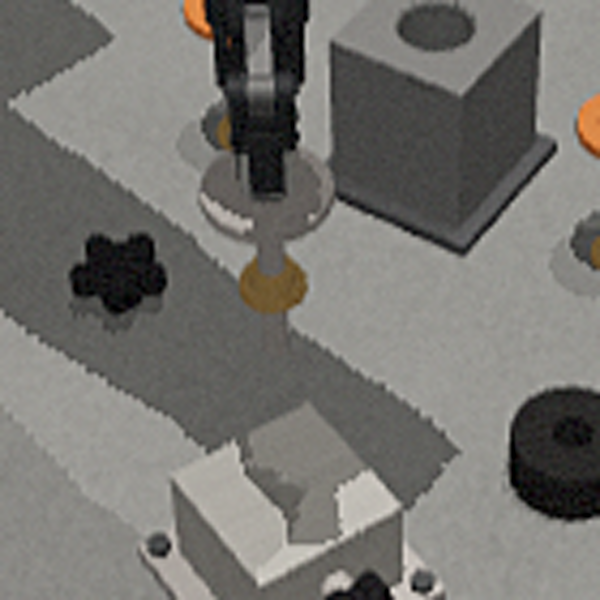

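The collar now sits well up the rod at crop (273,282). The stand hole is clear at crop (436,27), so I check its centre against the grasp position.

```bash
python3 - <<'E'
from h import *
d=load('s10');a=d['img'][:,:,::-1]
c=cv2.resize(a[140:175,265:317],(780,525),interpolation=cv2.INTER_CUBIC)
cv2.imwrite('pics/s10d.png',c)
for u,v in[(291.3,155.9)]:print(onz(d,u,v,.11))
print(proj(d,[.5322,.1607,.11]))
E
```

```text
[0.5329578 0.156459  0.11     ]
(np.float64(291.9260163208032), np.float64(154.8128900564593))
```

View pics/s10d.png

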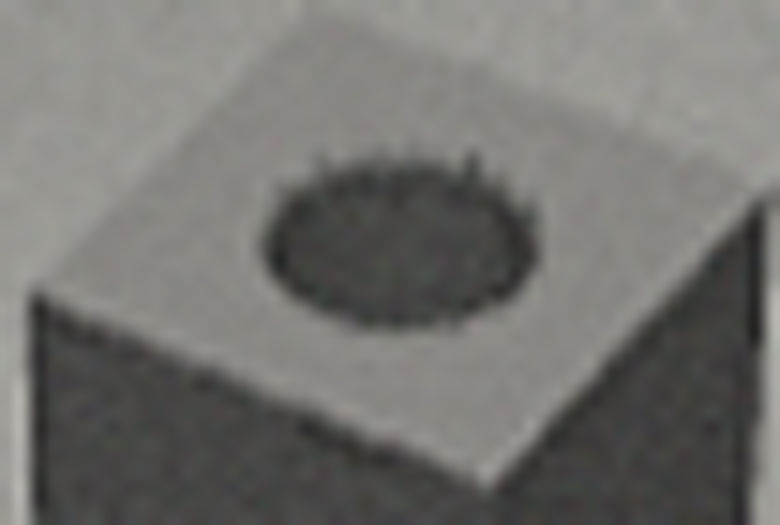

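Correcting the scene view by the bias seen at the bore, where the rod really settled, gives the stand centre at about (0.532, 0.159). I carry the gauge above it.

carry_out:
  increments:
    - {"hand": 0,"x": -0.005,"y": 0.017,"z": 0,"ax": 0,"ay": 0,"az": 0}
    - {"hand": 0,"x": -0.017,"y": 0.055,"z": 0,"ax": 0,"ay": 0,"az": 0}
    - {"hand": 0,"x": -0.03,"y": 0.1,"z": 0,"ax": 0,"ay": 0,"az": 0}
    - {"hand": 0,"x": -0.043,"y": 0.145,"z": 0,"ax": 0,"ay": 0,"az": 0}
    - {"hand": 0,"x": -0.056,"y": 0.19,"z": 0,"ax": 0,"ay": 0,"az": 0}
    - {"hand": 0,"x": -0.069,"y": 0.232,"z": 0,"ax": 0,"ay": 0,"az": 0}
    - {"hand": 0,"x": -0.08,"y": 0.267,"z": 0,"ax": 0,"ay": 0,"az": 0}
    - {"hand": 0,"x": -0.087,"y": 0.289,"z": 0,"ax": 0,"ay": 0,"az": 0}
    - {"hand": 0,"x": -0.0885,"y": 0.294,"z": 0,"ax": 0,"ay": 0,"az": 0}
    - {"hand": 0,"x": -0.0885,"y": 0.294,"z": 0,"ax": 0,"ay": 0,"az": 0}

```text
clock: 25.9
eef_pos: [0.5313, 0.159, 0.2793]
tcp_rot: [0.0, 0.953, 0.303, -0.001]
force: [0.6, 0.4, -3.2]
opening: 0.269
```

carry_out:
  increments:
    - {"hand": 0,"x": 0,"y": 0,"z": -0.005,"ax": 0,"ay": 0,"az": 0}
    - {"hand": 0,"x": 0,"y": 0,"z": -0.015,"ax": 0,"ay": 0,"az": 0}
    - {"hand": 0,"x": 0,"y": 0,"z": -0.025,"ax": 0,"ay": 0,"az": 0}
    - {"hand": 0,"x": 0,"y": 0,"z": -0.033,"ax": 0,"ay": 0,"az": 0}
    - {"hand": 0,"x": 0,"y": 0,"z": -0.038,"ax": 0,"ay": 0,"az": 0}
    - {"hand": 0,"x": 0,"y": 0,"z": -0.04,"ax": 0,"ay": 0,"az": 0}
    - {"hand": 0,"x": 0,"y": 0,"z": -0.04,"ax": 0,"ay": 0,"az": 0}
    - {"hand": 0,"x": 0,"y": 0,"z": -0.04,"ax": 0,"ay": 0,"az": 0}
    - {"hand": 0,"x": 0,"y": 0,"z": -0.04,"ax": 0,"ay": 0,"az": 0}
    - {"hand": 0,"x": 0,"y": 0,"z": -0.04,"ax": 0,"ay": 0,"az": 0}

```text
clock: 27.15
eef_pos: [0.5321, 0.1589, 0.2401]
tcp_rot: [0.0, 0.953, 0.303, 0.0]
force: [0.0, 0.4, -3.9]
opening: 0.268
```

```bash
python3 - <<'E'
from h import *
s=manip.sense();print(s['clock'],s['eef_pos'],s['force'],s['wrist_torque'])
a=grab('scene','s11')['img'][:,:,::-1]
cv2.imwrite('pics/s11c.png',cv2.resize(a[100:180,250:340],(675,600),interpolation=cv2.INTER_CUBIC))
E
```

```text
27.15 [0.53210479 0.15894084 0.2400901 ] [ 0.00562148  0.38928204 -3.86182346] [ 0.02504439 -0.03132287  0.01075496]
```

View pics/s11c.png

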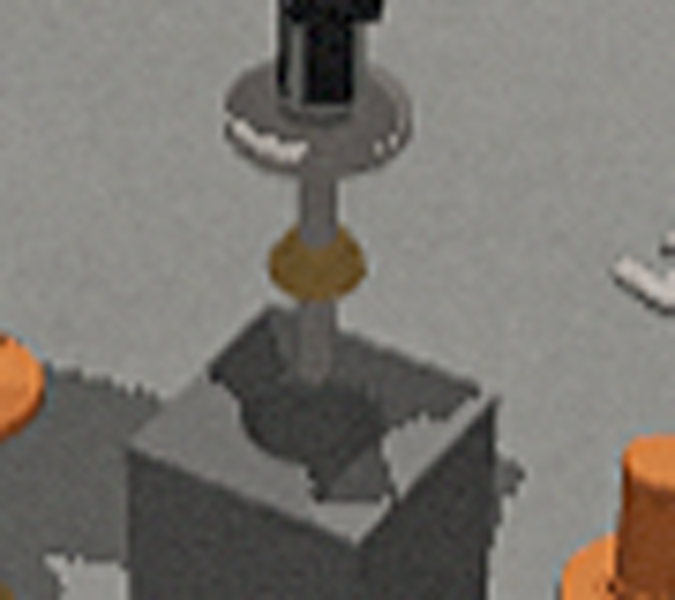

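Rod tip at crop (316,380) is over the hole centre (≈(311,420)) to within about 1 px. Lowering.

carry_out:
  increments:
    - {"hand": 0,"x": 0,"y": 0,"z": -0.008,"ax": 0,"ay": 0,"az": 0}
    - {"hand": 0,"x": 0,"y": 0,"z": -0.02,"ax": 0,"ay": 0,"az": 0}
    - {"hand": 0,"x": 0,"y": 0,"z": -0.034,"ax": 0,"ay": 0,"az": 0}
    - {"hand": 0,"x": 0,"y": 0,"z": -0.048,"ax": 0,"ay": 0,"az": 0}
    - {"hand": 0,"x": 0,"y": 0,"z": -0.062,"ax": 0,"ay": 0,"az": 0}
    - {"hand": 0,"x": 0,"y": 0,"z": -0.076,"ax": 0,"ay": 0,"az": 0}
    - {"hand": 0,"x": 0,"y": 0,"z": -0.089,"ax": 0,"ay": 0,"az": 0}
    - {"hand": 0,"x": 0,"y": 0,"z": -0.099,"ax": 0,"ay": 0,"az": 0}
    - {"hand": 0,"x": 0,"y": 0,"z": -0.106,"ax": 0,"ay": 0,"az": 0}
    - {"hand": 0,"x": 0,"y": 0,"z": -0.109,"ax": 0,"ay": 0,"az": 0}

```text
clock: 28.45
eef_pos: [0.5319, 0.1589, 0.1305]
tcp_rot: [-0.0, 0.953, 0.303, -0.0]
force: [0.3, 0.7, -3.1]
opening: 0.263
```

```bash
python3 - <<'E'
from h import *
s=manip.sense();print(s['clock'],s['eef_pos'],s['force'],s['wrist_torque'])
d=grab('wrist','w12');a=grab('scene','s12')['img'][:,:,::-1]
cv2.imwrite('pics/s12c.png',np.hstack([cv2.resize(a[110:190,250:330],(400,400),interpolation=cv2.INTER_CUBIC),cv2.resize(d['img'][120:320,180:380,::-1],(400,400))]))
E
```

```text
28.45 [0.5319472  0.15889161 0.13050876] [ 0.30070096  0.70886178 -3.1041909 ] [ 0.03843712 -0.02436073 -0.00228381]
```

View pics/s12c.png

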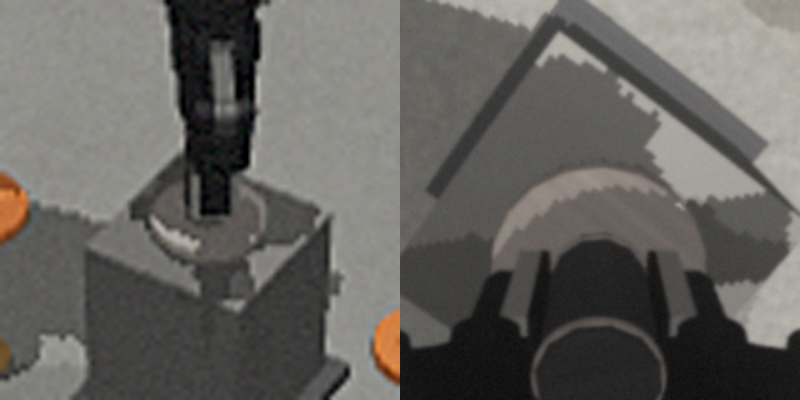

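carry_out:
  increments:
    - {"hand": 0,"x": 0,"y": 0,"z": -0.0005,"ax": 0,"ay": 0,"az": 0}
    - {"hand": 0,"x": 0,"y": 0,"z": -0.001,"ax": 0,"ay": 0,"az": 0}
    - {"hand": 0,"x": 0,"y": 0,"z": -0.0015,"ax": 0,"ay": 0,"az": 0}
    - {"hand": 0,"x": 0,"y": 0,"z": -0.002,"ax": 0,"ay": 0,"az": 0}
    - {"hand": 0,"x": 0,"y": 0,"z": -0.0025,"ax": 0,"ay": 0,"az": 0}
    - {"hand": 0,"x": 0,"y": 0,"z": -0.003,"ax": 0,"ay": 0,"az": 0}
    - {"hand": 0,"x": 0,"y": 0,"z": -0.0035,"ax": 0,"ay": 0,"az": 0}
    - {"hand": 0,"x": 0,"y": 0,"z": -0.0037,"ax": 0,"ay": 0,"az": 0}
    - {"hand": 0,"x": 0,"y": 0,"z": -0.0037,"ax": 0,"ay": 0,"az": 0}
    - {"hand": 0,"x": 0,"y": 0,"z": -0.0037,"ax": 0,"ay": 0,"az": 0}

```text
clock: 29.8
eef_pos: [0.532, 0.1589, 0.1274]
tcp_rot: [-0.0, 0.953, 0.303, 0.0]
force: [-0.7, -0.1, 0.8]
opening: 0.266
```

Seated: z 0.1274 is the same as at the grasp, and the stand carries about 4.7 N, which covers the gauge's weight. Releasing gently.

carry_out:
  newtons: 20
  increments:
    - {"hand": 0.26,"x": 0,"y": 0,"z": 0,"ax": 0,"ay": 0,"az": 0}
    - {"hand": 0.28,"x": 0,"y": 0,"z": 0,"ax": 0,"ay": 0,"az": 0}
    - {"hand": 0.32,"x": 0,"y": 0,"z": 0,"ax": 0,"ay": 0,"az": 0}
    - {"hand": 0.38,"x": 0,"y": 0,"z": 0,"ax": 0,"ay": 0,"az": 0}
    - {"hand": 0.45,"x": 0,"y": 0,"z": 0,"ax": 0,"ay": 0,"az": 0}
    - {"hand": 0.55,"x": 0,"y": 0,"z": 0,"ax": 0,"ay": 0,"az": 0}
    - {"hand": 0.7,"x": 0,"y": 0,"z": 0,"ax": 0,"ay": 0,"az": 0}
    - {"hand": 0.85,"x": 0,"y": 0,"z": 0,"ax": 0,"ay": 0,"az": 0}
    - {"hand": 0.9,"x": 0,"y": 0,"z": 0,"ax": 0,"ay": 0,"az": 0}
    - {"hand": 0.9,"x": 0,"y": 0,"z": 0,"ax": 0,"ay": 0,"az": 0}

```text
clock: 31.05
eef_pos: [0.532, 0.1589, 0.1272]
tcp_rot: [-0.0, 0.953, 0.303, -0.0]
force: [-0.2, -0.5, 0.2]
opening: 0.902
```

carry_out:
  increments:
    - {"hand": 0.9,"x": 0,"y": 0,"z": 0.005,"ax": 0,"ay": 0,"az": 0}
    - {"hand": 0.9,"x": 0,"y": 0,"z": 0.02,"ax": 0,"ay": 0,"az": 0}
    - {"hand": 0.9,"x": 0,"y": 0,"z": 0.045,"ax": 0,"ay": 0,"az": 0}
    - {"hand": 0.9,"x": 0,"y": 0,"z": 0.075,"ax": 0,"ay": 0,"az": 0}
    - {"hand": 0.9,"x": 0,"y": 0,"z": 0.11,"ax": 0,"ay": 0,"az": 0}
    - {"hand": 0.9,"x": 0,"y": 0,"z": 0.14,"ax": 0,"ay": 0,"az": 0}
    - {"hand": 0.9,"x": 0,"y": -0.02,"z": 0.165,"ax": 0,"ay": 0,"az": 0}
    - {"hand": 0.9,"x": 0,"y": -0.06,"z": 0.18,"ax": 0,"ay": 0,"az": 0}
    - {"hand": 0.9,"x": 0,"y": -0.1,"z": 0.18,"ax": 0,"ay": 0,"az": 0}
    - {"hand": 0.9,"x": 0,"y": -0.12,"z": 0.18,"ax": 0,"ay": 0,"az": 0}

```text
clock: 32.3
eef_pos: [0.5321, 0.0374, 0.3087]
tcp_rot: [0.0, 0.953, 0.302, 0.001]
force: [0.4, 0.6, 0.5]
opening: 0.898
```

```bash
python3 - <<'E'
from h import *
s=manip.sense();print(s['clock'],s['eef_pos'],s['force'],s['opening'])
a=grab('scene','s13')['img'][:,:,::-1];b=grab('top','t13')['img'][:,:,::-1];
cv2.imwrite('pics/s13c.png',np.hstack([cv2.resize(a[110:210,235:335],(400,400),interpolation=cv2.INTER_CUBIC),cv2.resize(b[170:270,165:265],(400,400),interpolation=cv2.INTER_CUBIC)]))
E
```

```text
32.3 [0.53213886 0.03741122 0.30866983] [0.40815744 0.55098339 0.50294546] 0.8984599635268399
```

View pics/s13c.png

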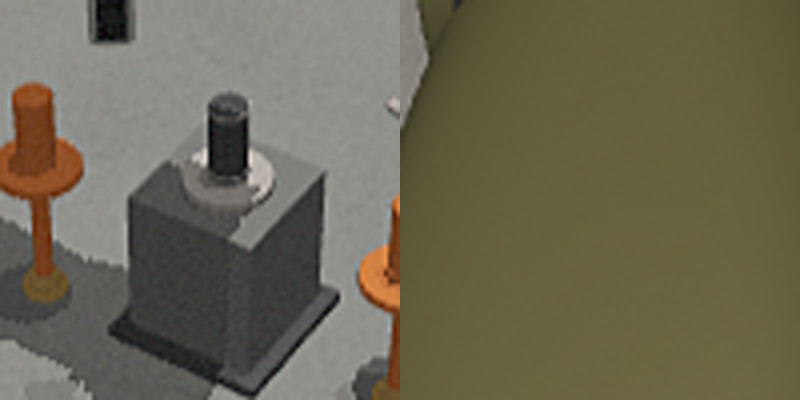

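View pics/s13.png

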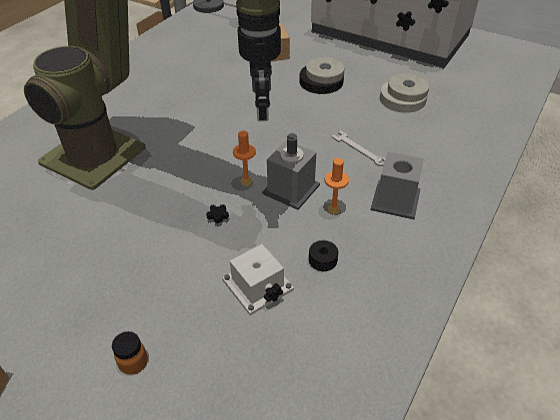

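The gauge is upright in its own stand (grip at scene (292,140)), the gripper is clear, and everything else sits at its starting pixels. Handing in.

```bash
python3 - <<'E'
from h import *
print(manip.close_job(),manip.sense()['clock'])
E
```

```text
the job is handed in; nothing more can be done
the job is handed in; nothing more can be done
```

I measured the bore with the depth gauge and put it back in its stand with the reading kept; the job was handed in at about 32 s. No verdict is reported.

**Measurement:** The rod bottomed about 41 mm below the bore's mouth. I held it there for about 2.6 s with the tool force reading steady at +7.6 to +8.7 N. Adding the gauge's 3.9 N weight, that is about 12 N on the housing, of which the collar may carry up to 2.5 N. The force briefly read +11.6 N at first contact before I eased it.

**Return:** The collar was well up the rod after I pulled out. The gauge sat back down at the same height as at the grasp (z = 0.1274 m), with the stand carrying its weight. I then opened the gripper and moved clear.

**Last checks:** The scene picture shows the gauge upright in the nearest stand, its shoulder on the rim, and everything else where it started.

**What failed or disagreed:**
- The first move was refused for missing keys; nothing moved.
- Bore estimates from the different cameras differed by up to about 4 mm. A light touch on the bore's edge (about 2 N sideways) was corrected by moving 1 mm.
- The scene view put the stand's centre about 2 mm from where I placed the gauge; I corrected for the offset seen at the bore.
- In the last top picture the arm hid the gauge, so the seating is confirmed only by the scene view and the force. The collar can't be seen inside the stand.

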